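Roll a hanging rod into a vee jig, seat it and clamp it

ROBOT

A 6-joint arm with a two-finger parallel gripper is mounted at the origin on the work surface. World frame = base frame: x ahead of the robot, y to its left, z up, the work surface at z = 0. Lengths are in m, angles in rad, forces in N, time in s.
With the tool pointing down it reaches from about 0.375 to 0.9 m from the base axis. Payload 3.1 kg.
Tool frame: the origin (TCP) lies midway between the tips of the shut fingers; the grasp point (between the pads) lies 19 mm behind it; z points along the fingers, x is the direction in which the jaws open and shut, and the axes are right-handed (so a half turn about z gives the same grasp; the last joint's range is limited). The gripper opens to 85 mm and grips with 20 to 120 N. Pads are 22 mm wide; open, the fingers measure 114 mm over their backs; the gripper's body (76 mm by 85 mm) begins 54 mm behind the grasp point. The pads swing forward as they close: fully open they stand 13 mm farther back than shut.
Start: joints at [0.992, 0.527, 1.433, -0, 1.181, -0.178], TCP at [0.244, 0.575, 0.231] pointing down, gripper open.
Joint ranges: [-3.08, 3.08], [-0.75, 2.2], [0.22, 2.44], [-1.43, 4.57], [0, 2.65], [-2.85, 2.85]. Speed limits (rad/s): [2.79, 2.79, 3.14, 3.14, 3.14, 3.14].

INTERFACE

Orientations are given as a unit quaternion [x, y, z, w].
In Python, from station import * gives the robot as it stands.
- The arm moves only by the tool servo_tool, never from a script. Its argument "targets" is a list of rows, each a list of 6 numbers: the shift along the tool's x, y, z in mm, then the turn, a rotation vector about the tool's x, y, z in degrees. A call has 1 to 10 rows; each row is the pose to reach, as a shift and turn from the pose commanded when the call began, along the tool's axes at that moment; what a row does not reach only later rows make up. A row lasts 1/8 s, in which the tool goes at most 62.5 mm and 10.7 degrees, less where a joint would pass 70% of its speed; a pose out of reach is approached as far as the arm can. A call with a gripper value outside its range is refused whole. "gripper" is the finger opening in mm, from 0 to 85.4, set as the call begins (left out, the last holds). The fingers move at their own pace and stop on an object; "newtons" is the grip in N (left out, the last holds). Time passes only in rows, so rows that repeat a pose let the fingers close. It gives the time, the measured TCP pose, the force and the opening at its end, in the units of the state.
- sense(): the state, without advancing time (a new reading comes with each control period).
- snapshot(name): name is "scene" or "side" or "wrist"; returns a dict with "color" (384x512x3 uint8, red, green, blue), "vfov" (degrees; the focal length in pixels is half the picture's height over the tangent of half this angle, whatever the lens; pixels are square), "cx", "cy" (the principal point, pixels), "R" (3x3) and "t" (3): a world point X has camera coordinates R X + t. Camera axes: x right, y down, z forward; pixel columns grow to the right and rows downward; lengths in m; the calibration is good to about 2 mm. The wrist camera is an equidistant fisheye: a pixel r from the principal point sees the ray r / f radians off the axis. A picture is of the moment at which its call begins. There is no depth.
- sign_off(): hands the job in, once; it reports no verdict.
The state is a dict: "t": time; "q": joint angles; "qd": joint speeds; "tau": joint torques, N m; "tcp_pos": TCP position; "tool_rot": TCP orientation; "force": force on the tool from outside, world axes, zero at the start; "ft_torque": the same for the moment, N m; "finger_gap": opening from 0.0 (shut) to 1.0 (fully open).
Only numpy, scipy, OpenCV 4.12 (cv2) and the standard library are available. Lean on these libraries where they do the work, as an engineer would, in place of code of your own. Each camera call takes 0.05 s, during which the arm holds its last target. There are 200 camera calls.

TASK

Get the wooden dowel ready for drilling: without lifting it, roll it gently off the shelf of the jig, up its ramp and over the edge into the vee, and let go so that it settles by itself along the whole vee. Then slide it lightly along the vee until its end is right up against the steel stop, and last press the red jaw down until its rubber tip grips the dowel firmly but does not crush it. Leave the paint pot, the bottle and the cup where they stand.

Things in the scene. Friction and masses are not known exactly. Their poses are not given: they have to be found in the camera images.
- jig: Fixed wooden drilling jig on a plywood base (x -100 to 105, y -210 to 150, 18 mm thick). Origin: on the table, straight under the vee's bottom line; z up, y along the vee towards the steel stop, x across it from the shelf to the clamp bar. The figures below are mm in this frame. The clamp's upright flat bar, 8 x 22 mm, stands at x 76, y 55, z 18 to 218.
- vee (a point): Where the middle of the dowel's axis lies when it is settled in the vee and at the stop: jig x 0, y -30, z 49; axes as the jig's. Two 45-degree faces, y -120 to 90, meet at x 0, z 25. The near face rises to the shelf's edge at x -23, z 48, the far one to x 33, z 58, with a cheek behind it to x 50.
- shelf (a point): Middle of the shelf's flat top: jig x -59, y -50, z 45; axes as the jig's. It spans x -98 to -45, y -180 to 80; then a dark ramp rises 3 mm to the vee's edge at x -23, so the dowel needs a steady push up it (it rolls back if let go early) and past the edge rolls into the vee by itself. A bead along x -94 stands 3 mm proud. A cheek (y 80 to 92, top z 68) closes the +y end, so a dowel on the shelf cannot touch the stop.
- stop: Steel end stop fixed across the +y end of the vee, jig x -29 to 47, top z 73. Origin: foot of its face, at jig x 0, y 90, z 18; axes as the jig's; the face looks to -y. Pushing the dowel against it with more than 20 N bruises the dowel's end.
- dowel: Waxed hardwood dowel, 34 mm diameter, 240 mm long, 0.13 to 0.26 kg, painted bands on its half away from the stop. Origin: middle of its axis; y along it, towards the stop; x, z turn as it rolls. Starts on the shelf (axis at jig z 62), up to 0.1 rad askew, its end 20 to 50 mm short of the stop. Push or squeeze it with less than 20 N; do not raise it more than 15 mm above where it lies.
- dowel_near (a point): Centre of the dowel's end face that goes to the stop (+y end).
- dowel_far (a point): Centre of the dowel's other end face (-y end). In the vee this end overhangs the vee faces by 30 mm or more, so it can be pushed on its face; the plywood base (top z 18) lies under it.
- jaw: Red clamp jaw, 24 mm wide, that slides straight down the bar and stays where it is left, held by friction. Origin: centre of the top of its black palm pad (38 mm diameter), where it is pressed: jig x 0, y 55, z 160 to 165 at the start, 103 at the lowest; z up. 5 to 6 N slides it down; any push beyond that is what the tip puts on the dowel. Let go, it keeps up to about 13 N.
- tip (a point): The jaw's palm pad axis 58 mm below its top: nominal underside of the stiff rubber tip (18 mm diameter, 8 N per mm, gives 4 mm at most) on a threaded spindle set by hand, so the true underside is up to 8 mm above or below this point. It meets a seated dowel (top z 66) with the palm pad at z 116 to 132. A firm grip is 5 to 12 N on the dowel; 20 N crushes it.
- pot: Blue paint pot with white lid, 60 mm diameter, 65 mm high; origin under its middle. To be left alone.
- paint: Yellow paint bottle with black cap, 50 mm diameter, 130 mm high; origin under its middle. To be left alone.
- cup: White water cup, 72 mm across, 85 mm high; origin under its middle. To be left alone.
Things that resemble listed ones, but are neither listed nor needed, are in the scene too. There is more than one size of the dowel; the job needs the largest.

How it is judged:
By the outcome, as a careful person would: the job done as asked, in the order asked, and still so for the second after the job is handed in, with the robot touching nothing.
It also fails if it takes over 67 s, if anything falls off the work surface, if the arm or the gripper's body presses on something with over 40 N, if the wrist force passes 120 N, or if a joint passes its speed limit or range.

## Working session

There is one attempt and no reset: what is moved stays moved. The work goes in short steps, Python scripts to look and compute and a tool call to move; the robot and the scene stay as the last step left them, time stands still between calls to the robot, and variables do not carry over. Pictures are saved under pics/ and viewed, about 8 in all and at most 12, crops included, and the job is handed in when it is done.

Besides the shell and the picture viewer there is one more tool, called after "Emit:" as name(argument=value, ...), one argument or row to a line, values as JSON. servo_tool: Moves the arm, as the interface text tells. Its arguments: {"type":"object","properties":{"targets":{"type":"array","items":{"type":"array","items":{"type":"number"}}},"gripper":{"type":"number"},"newtons":{"type":"number"}},"required":["targets"]}

```bash
ls; mkdir -p pics; python3 - <<'E'
from station import *
import cv2,numpy as np,pickle
d={n:snapshot(n) for n in("scene","side")}
pickle.dump(d,open('a.pkl','wb'))
for n in d:
    cv2.imwrite(f'pics/{n}0.png',cv2.resize(d[n]["color"][:,:,::-1],(800,600),interpolation=cv2.INTER_CUBIC))
    print(n,d[n]["vfov"],d[n]["cx"],d[n]["cy"],np.round(d[n]["R"],3).tolist(),np.round(d[n]["t"],3))
s=sense();print(s)
E
```

```text
pics
scene 48.504923243963 256.1304358790449 194.44083853202306 [[0.046, 0.999, 0.009], [0.633, -0.023, -0.774], [-0.773, 0.041, -0.633]] [-0.094 -0.263  1.468]
side 43.243873049026064 251.43372293638853 184.1588137063787 [[0.989, -0.148, 0.025], [-0.059, -0.539, -0.84], [0.138, 0.829, -0.541]] [-0.533  0.178  1.235]
{'t': 0.1, 'q': array([ 9.91489933e-01,  5.28346711e-01,  1.43378997e+00, -4.43665993e-05,
        1.18141399e+00, -1.78493085e-01]), 'qd': array([ 4.75450841e-04, -1.74854685e-03, -1.91950217e-03,  2.09836699e-03,
        3.85734347e-05,  1.77361741e-04]), 'tau': array([ 4.23594872e-05, -4.43301129e+01, -1.78585893e+01, -2.74992617e-04,
        3.87595923e-03, -2.46440010e-05]), 'tcp_pos': array([0.24346977, 0.57491525, 0.23044273]), 'tool_rot': array([ 8.33711714e-01,  5.52199076e-01, -8.91122598e-04,  4.05940036e-04]), 'force': array([-0.42539809, -0.18722611,  0.82525574]), 'ft_torque': array([-0.00400064, -0.03548825, -0.00156384]), 'finger_gap': 0.9994420385679631}
```

View pics/scene0.png

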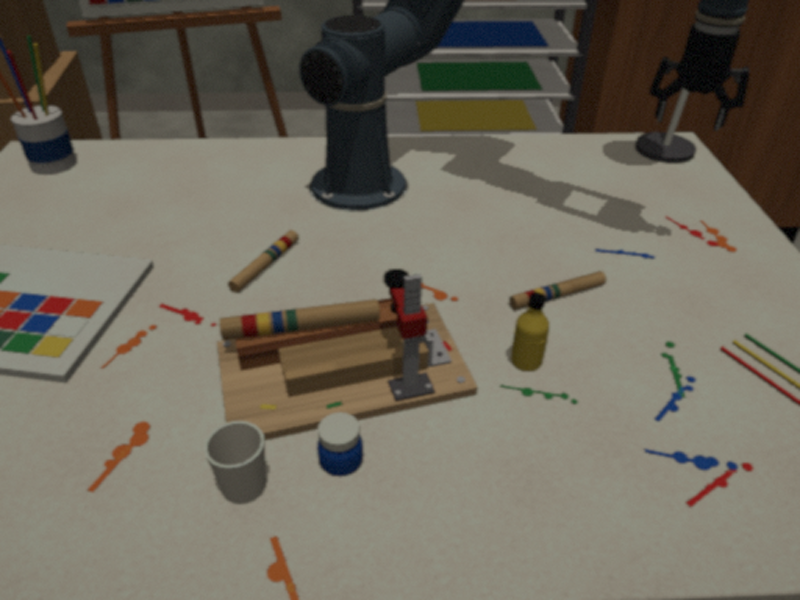

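View pics/side0.png

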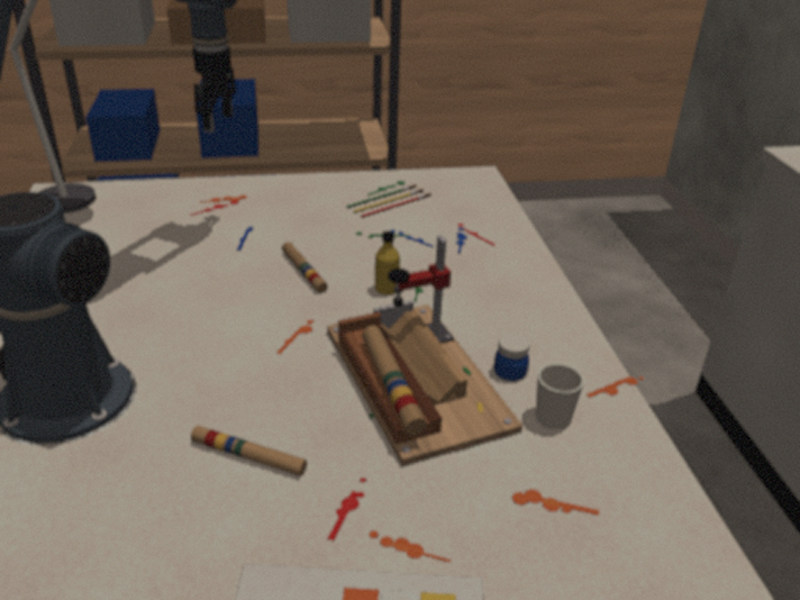

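Scene shows the jig with the large banded dowel on its shelf (scene ~300,318). The lookalikes are two thinner loose dowels at (265,258) and (558,290), so the jig's dowel is the one. I'll check this in an enlarged crop.

```bash
python3 - <<'E'
import cv2,numpy as np,pickle
d=pickle.load(open('a.pkl','rb'))
a=d['scene']['color'][165:285,130:310,::-1]
b=d['side']['color'][145:300,200:345,::-1]
cv2.imwrite('pics/c1.png',cv2.resize(a,None,fx=4.4,fy=4.4,interpolation=cv2.INTER_CUBIC))
cv2.imwrite('pics/c2.png',cv2.resize(b,None,fx=3.8,fy=3.8,interpolation=cv2.INTER_CUBIC))
E
```

```text
(no output)
```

View pics/c1.png

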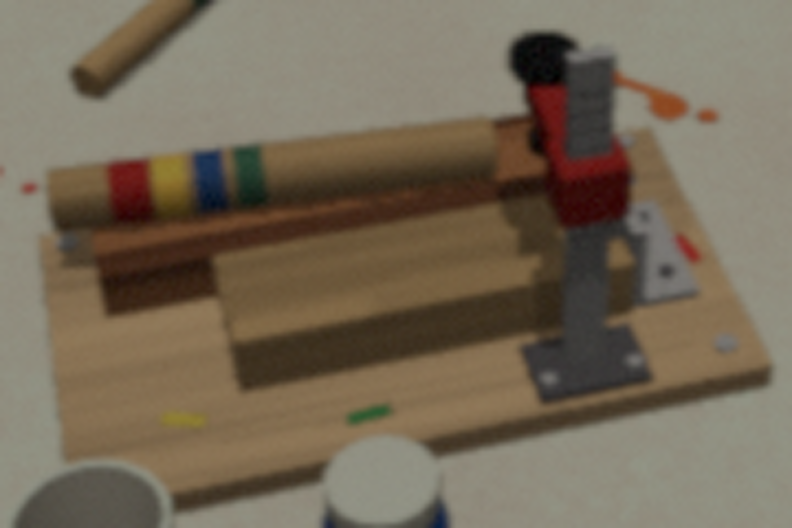

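View pics/c2.png

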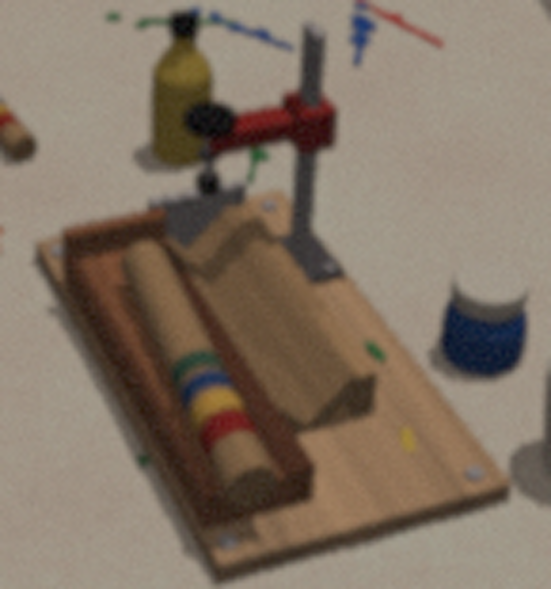

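c1: base corners (770,370), (650,130), (42,236), bar top (591,53), dowel midline (53,200)→(493,148). c2: base corners (218,568), (510,488), (38,247), bar top (314,27), dowel ends ≈(250,488), (143,247). It is the biggest dowel, and it lies on the shelf.

```bash
cat > h.py <<'E'
import numpy as np,cv2,pickle
from scipy.optimize import least_squares
from scipy.spatial.transform import Rotation as Ro
def proj(c,X):
    p=np.asarray(c['R'])@X+np.asarray(c['t']);f=192/np.tan(np.radians(c['vfov']/2))
    return np.array([c['cx'],c['cy']])+f*p[:2]/p[2]
def ray(c,px,z):
    f=192/np.tan(np.radians(c['vfov']/2));R=np.asarray(c['R'])
    d=R.T@np.array([(px[0]-c['cx'])/f,(px[1]-c['cy'])/f,1]);o=-R.T@np.asarray(c['t'])
    return o+d*(z-o[2])/d[2]
def j2w(p,X):
    c,s=np.cos(p[2]),np.sin(p[2]);x,y,z=np.asarray(X)/1000
    return np.array([p[0]+c*x-s*y,p[1]+s*x+c*y,z])
def w2j(p,W):
    c,s=np.cos(p[2]),np.sin(p[2]);x,y=W[0]-p[0],W[1]-p[1]
    return np.array([c*x+s*y,-s*x+c*y,W[2]])*1000
E
python3 - <<'E'
from h import *
d=pickle.load(open('a.pkl','rb'))
A=lambda u,v:('scene',(130+u/4.4,165+v/4.4)); B=lambda u,v:('side',(200+u/3.8,145+v/3.8))
P=[(A(770,370),(105,150,18)),(A(650,130),(-100,150,18)),(A(42,236),(-100,-210,18)),(A(591,53),(76,55,218)),
(B(218,568),(-100,-210,18)),(B(510,488),(105,-210,18)),(B(38,247),(-100,150,18)),(B(314,27),(76,55,218))]
r=lambda p:np.concatenate([proj(d[n],j2w(p,X))-px for (n,px),X in P])
s=least_squares(r,[.5,0,0],loss='soft_l1');print(s.x,np.round(r(s.x).reshape(-1,2),1).tolist())
p=s.x;np.save('jig.npy',p)
for q in(A(53,200),A(493,148),B(250,488),B(143,247)): print(w2j(p,ray(d[q[0]],q[1],.062)))
for q in(A(545,58),B(211,119)): print('pad',w2j(p,ray(d[q[0]],q[1],.162)))
for n,X in dict(vee=(0,-30,49),pad=(0,55,162),far=(0,-150,49),bar=(76,55,218)).items(): print(n,j2w(p,X))
for n,q,z in(('scene',(340,420),.065),('scene',(237,435),.085),('scene',(537,298),.13)): print(w2j(p,ray(d[n],(q[0]*.64,q[1]*.64),z)))
E
```

```text
[0.56913504 0.00679442 0.22596159] [[0.2, -0.8], [-0.1, -1.1], [-1.5, -1.3], [-1.0, 0.1], [-0.4, -1.4], [0.8, -1.4], [0.2, -2.8], [1.2, -0.2]]
[ -71.01026015 -195.49031974   62.        ]
[-52.25959831  41.77560072  62.        ]
[ -75.67732121 -199.67933963   62.        ]
[-51.4979507   53.70417804  62.        ]
pad [  3.04666479  55.84196949 162.        ]
pad [ -4.07054322  49.82469226 162.        ]
vee [ 0.57585634 -0.02244295  0.049     ]
pad [0.55681264 0.06039627 0.162     ]
far [ 0.60274158 -0.13939245  0.049     ]
bar [0.63088065 0.07742358 0.218     ]
[153.00482186 -60.79251204  65.        ]
[ 160.72663394 -189.67217488   85.        ]
[ 59.13247467 249.49011069 130.        ]
```

```bash
cat >> h.py <<'E'
def go(x,y,z,yaw=0,tilt=0):
    """shift/turn to TCP at jig x,y,z mm; tool x along jig y (+yaw deg ccw), tilted by tilt deg about tool x"""
    from station import sense
    p=np.load('jig.npy');s=sense();R0=Ro.from_quat(s['tool_rot'])
    a=p[2]+np.pi/2+np.radians(yaw)
    X=np.array([np.cos(a),np.sin(a),0]);Z=np.array([0,0,-1.])
    Rt=Ro.from_matrix(np.c_[X,np.cross(Z,X),Z])*Ro.from_euler('x',tilt,degrees=True)
    dp=R0.inv().apply(j2w(p,(x,y,z))-s['tcp_pos'])*1000
    print('t',round(s['t'],2),'tcp jig',np.round(w2j(p,s['tcp_pos']),1),'F',np.round(Ro.from_euler('z',-p[2]).apply(s['force']),2),'gap',round(s['finger_gap'],3))
    print('  move',np.round(dp,1),np.round((R0.inv()*Rt).as_rotvec(degrees=True),1))
E
python3 - <<'E'
from h import *
go(-112,-75,180); go(-112,-75,42)
print(j2w(np.load('jig.npy'),(-112,-75,42)))
E
```

```text
t 0.1 tcp jig [-190.1  626.6  230.4] F [-0.46 -0.09  0.83] gap 0.999
  move [-522.4  474.8   51.3] [ -0.1   0.1 -35.9]
t 0.1 tcp jig [-190.1  626.6  230.4] F [-0.46 -0.09  0.83] gap 0.999
  move [-522.1  474.8  189.3] [ -0.1   0.1 -35.9]
[ 0.47678545 -0.0913919   0.042     ]
```

Emit:
servo_tool(
  targets=[
    [-52,47,5,0,0,-4],
    [-104,95,10,0,0,-8],
    [-157,142,15,0,0,-11],
    [-209,190,20,0,0,-14],
    [-261,237,25,0,0,-18],
    [-313,285,30,0,0,-22],
    [-366,332,35,0,0,-25],
    [-418,380,40,0,0,-29],
    [-470,427,45,0,0,-32],
    [-522,475,51,0,0,-36],
  ],
  gripper=85,
)

```text
t: 1.35
tcp_pos: [0.4504, -0.0149, 0.1865]
tool_rot: [0.622, 0.783, 0.0, 0.0]
force: [1.6, 1.4, -0.6]
finger_gap: 0.998
```

```bash
python3 - <<'E'
from h import *
from station import snapshot
go(-112,-75,42)
w=snapshot('wrist');pickle.dump(w,open('w.pkl','wb'))
cv2.imwrite('pics/w1.png',cv2.resize(w['color'][:,:,::-1],(800,600),interpolation=cv2.INTER_CUBIC))
E
```

```text
t 1.35 tcp jig [-120.6    5.5  186.5] F [ 1.87  1.04 -0.57] gap 0.998
  move [-80.5   8.3 144.5] [ 0.  -0.   0.2]
```

View pics/w1.png

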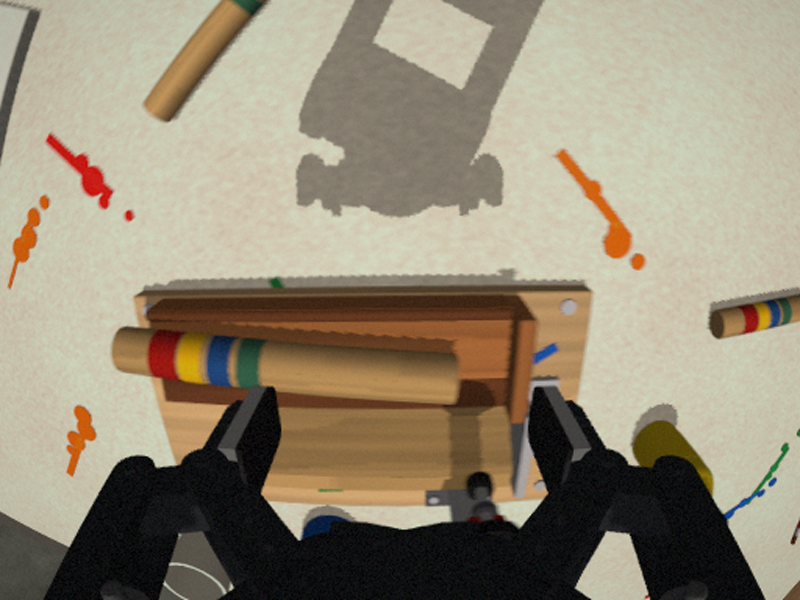

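Wrist view: base corners at (137,290) and (590,288), dowel end at (115,350) and near end at (458,376). There is a clear strip between the dowel and the bead. I'll use this as the second measurement.

```bash
python3 - <<'E'
from h import *
w=pickle.load(open('w.pkl','rb'));p=np.load('jig.npy')
f=192/np.tan(np.radians(w['vfov']/2));R=np.asarray(w['R']);o=-R.T@np.asarray(w['t'])
print(w2j(p,o),np.round(R,2).tolist())
def wr(u,v,z):
    q=np.array([u*.64-w['cx'],v*.64-w['cy']]);r=np.linalg.norm(q);th=r/f
    d=R.T@np.r_[q/r*np.sin(th),np.cos(th)];return np.round(w2j(p,o+d*(z-o[2])/d[2]),1)
for n,a in dict(cornA=(137,290,.018),cornB=(590,288,.018),farmid=(115,350,.062),nearmid=(458,376,.062),pad=(480,487,.162),stopL=(530,382,.073),shelfcorner=(150,303,.048)).items(): print(n,wr(*a))
go(-112,-75,42)
E
```

```text
[-204.90277029    5.4620633   329.06133318] [[-0.23, 0.97, 0.0], [0.92, 0.21, 0.33], [0.32, 0.08, -0.95]]
cornA [-103.5 -205.1   18. ]
cornB [-105.7  144.7   18. ]
farmid [ -71.5 -206.5   62. ]
nearmid [-58.6  41.9  62. ]
pad [-51.5  42.7 162. ]
stopL [-59.2  88.   73. ]
shelfcorner [-103.5 -175.2   48. ]
t 1.4 tcp jig [-117.6   -2.8  186.5] F [ 2.13 -4.71  0.11] gap 0.997
  move [-71.2   4.8 145.1] [0.3 0.4 0.1]
```

Emit:
servo_tool(
  targets=[
    [0,0,0,0,0,0],
    [0,0,0,0,0,0],
    [0,0,0,0,0,0],
  ],
)

```text
t: 1.78
tcp_pos: [0.4492, -0.0114, 0.1867]
tool_rot: [0.621, 0.783, -0.0, -0.0]
force: [0.5, 0.2, -0.2]
finger_gap: 0.998
```

```bash
python3 - <<'E'
from h import *
go(-115,-77,43)
E
```

```text
t 1.77 tcp jig [-121.     9.2  186.7] F [ 0.52  0.08 -0.24] gap 0.998
  move [-86.3   5.8 143.6] [-0.  -0.   0.2]
```

Emit:
servo_tool(
  targets=[
    [-43,3,30,0,0,0],
    [-86,6,60,0,0,0],
    [-86,6,90,0,0,0],
    [-86,6,120,0,0,0],
    [-86,6,144,0,0,0],
    [-86,6,144,0,0,0],
    [-86,6,144,0,0,0],
    [-86,6,144,0,0,0],
  ],
)

```text
t: 2.78
tcp_pos: [0.476, -0.0952, 0.0438]
tool_rot: [0.622, 0.783, 0.0, 0.001]
force: [-0.2, 0.3, 0.4]
finger_gap: 0.993
```

```bash
python3 - <<'E'
from h import *
go(-60,-77,43)
E
```

```text
t 2.77 tcp jig [-113.6  -78.5   43.8] F [-0.09  0.29  0.42] gap 0.993
  move [ 1.4 53.6  0.9] [0.1 0.1 0.1]
```

Emit:
servo_tool(
  targets=[
    [0,3,0,0,0,0],
    [0,6,0,0,0,0],
    [0,9,0,0,0,0],
    [0,12,0,0,0,0],
    [0,15,0,0,0,0],
    [0,18,0,0,0,0],
    [0,21,0,0,0,0],
    [0,24,0,0,0,0],
    [0,27,0,0,0,0],
    [0,30,0,0,0,0],
  ],
)

```text
t: 4.03
tcp_pos: [0.5045, -0.0884, 0.0427]
tool_rot: [0.622, 0.783, -0.0, -0.0]
force: [-0.1, -0.5, 0.4]
finger_gap: 0.996
```

```bash
python3 - <<'E'
from h import *
from station import snapshot
go(-60,-77,43)
w=snapshot('side')
cv2.imwrite('pics/s1.png',cv2.resize(w['color'][145:300,200:380,::-1],None,fx=3.8,fy=3.8,interpolation=cv2.INTER_CUBIC))
E
```

```text
t 4.03 tcp jig [-84.3 -78.3  42.7] F [-0.19 -0.51  0.43] gap 0.996
  move [ 1.3 24.3 -0.3] [-0.  -0.   0.1]
```

View pics/s1.png

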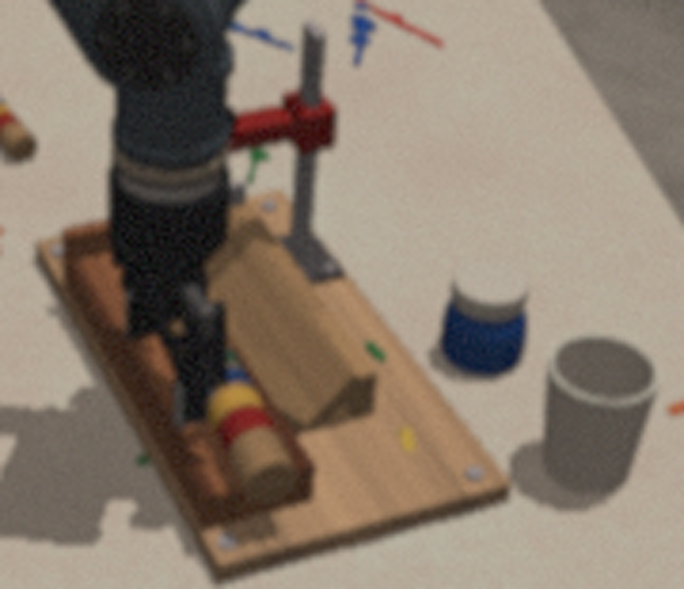

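The dowel (far end at ~(265,480)) is now squared up and rolling ahead of the fingers on the shelf. I'll push on up the ramp.

Emit:
servo_tool(
  targets=[
    [0,3,0,0,0,0],
    [0,6,0,0,0,0],
    [0,9,0,0,0,0],
    [0,12,0,0,0,0],
    [0,15,0,0,0,0],
    [0,18,0,0,0,0],
    [0,21,0,0,0,0],
    [0,24,0,0,0,0],
    [0,26,0,0,0,0],
    [0,28,0,0,0,0],
  ],
)

```text
t: 5.32
tcp_pos: [0.5319, -0.0822, 0.0427]
tool_rot: [0.622, 0.783, 0.0, 0.0]
force: [-1.2, 0.0, -0.2]
finger_gap: 0.996
```

Emit:
servo_tool(
  targets=[
    [0,1,0,0,0,0],
    [0,2,0,0,0,0],
    [0,3,0,0,0,0],
    [0,4,0,0,0,0],
  ],
)

```text
t: 5.82
tcp_pos: [0.5358, -0.0813, 0.0427]
tool_rot: [0.622, 0.783, 0.0, 0.0]
force: [0.3, 0.2, -0.3]
finger_gap: 0.994
```

```bash
python3 - <<'E'
from h import *
from station import snapshot
go(-60,-77,43)
w=snapshot('side')
cv2.imwrite('pics/s2.png',cv2.resize(w['color'][145:300,200:345,::-1],None,fx=3.8,fy=3.8,interpolation=cv2.INTER_CUBIC))
E
```

```text
t 5.83 tcp jig [-52.2 -78.4  42.7] F [ 0.33  0.13 -0.29] gap 0.994
  move [ 1.4 -7.8 -0.3] [0.  0.  0.1]
```

View pics/s2.png

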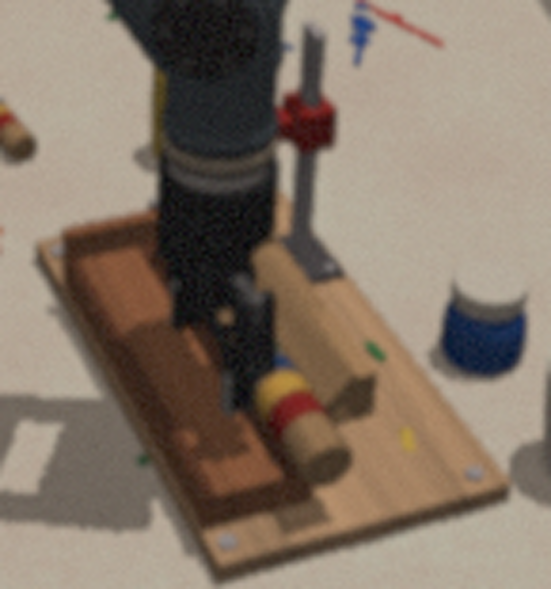

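```bash
python3 - <<'E'
from h import *
d=pickle.load(open('a.pkl','rb'));p=np.load('jig.npy')
print(w2j(p,ray(d['side'],(200+325/3.8,145+455/3.8),.049)))
go(-52,-78,120);go(0,-240,120)
E
```

```text
[ -14.02704889 -175.76762116   49.        ]
t 5.88 tcp jig [-51.9 -78.5  42.8] F [ 0.23 -0.2  -0.18] gap 0.994
  move [  0.5   0.  -77.2] [0.  0.  0.1]
t 5.88 tcp jig [-51.9 -78.5  42.8] F [ 0.23 -0.2  -0.18] gap 0.994
  move [-161.6   51.8  -77.2] [0.  0.  0.1]
```

At z 49 the far end would come out at y -176, but at z 65 it comes out near y -200. So the dowel is probably still on the edge. I'll push a few mm more, slowly.

Emit:
servo_tool(
  targets=[
    [0,1,0,0,0,0],
    [0,2,0,0,0,0],
    [0,3,0,0,0,0],
    [0,4,0,0,0,0],
    [0,5,0,0,0,0],
    [0,6,0,0,0,0],
    [0,7,0,0,0,0],
    [0,8,0,0,0,0],
    [0,8,0,0,0,0],
  ],
)

```text
t: 7.0
tcp_pos: [0.5435, -0.0795, 0.0427]
tool_rot: [0.622, 0.783, 0.0, 0.0]
force: [-0.1, -0.2, -0.0]
finger_gap: 0.993
```

```bash
python3 - <<'E'
from h import *
from station import snapshot
d=pickle.load(open('a.pkl','rb'));p=np.load('jig.npy')
for z in(.049,.065):print(w2j(p,ray(d['side'],(200+325/3.8,145+455/3.8),z)))
for z in(.049,.065):
  for x in (0,-20): q=proj(d['side'],j2w(p,(x,-200,z*1000)));print(z,x,(q-[200,145])*3.8)
go(-52,-78,120)
w=snapshot('side')
cv2.imwrite('pics/s3.png',cv2.resize(w['color'][145:300,200:345,::-1],None,fx=3.8,fy=3.8,interpolation=cv2.INTER_CUBIC))
E
```

```text
[ -14.02704889 -175.76762116   49.        ]
[ -22.41823573 -191.46928384   65.        ]
0.049 0 [362.08660994 474.88127451]
0.049 -20 [332.75306085 482.524927  ]
0.065 0 [364.02893101 455.4573177 ]
0.065 -20 [334.48018893 463.04906367]
t 7.0 tcp jig [-44.3 -78.4  42.7] F [-0.16 -0.13 -0.03] gap 0.993
  move [  0.4  -7.7 -77.3] [0.  0.  0.1]
```

View pics/s3.png

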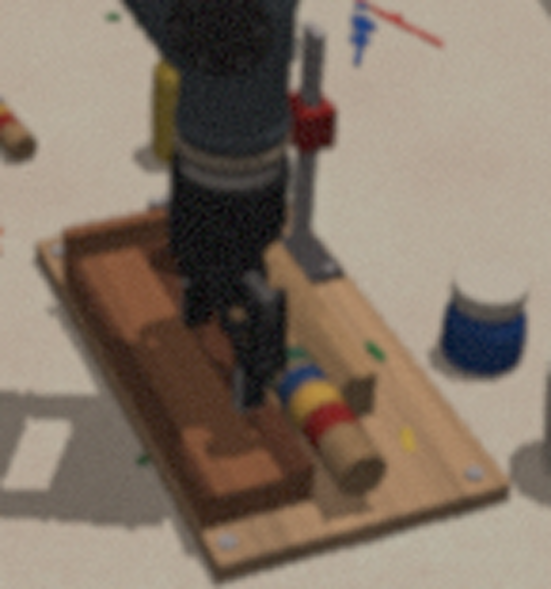

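The far end face is now at (362,472), matching jig (0,-198,49), so the dowel is in the vee. Next I raise the tool, go round behind the far end and shut the fingers.

Emit:
servo_tool(
  targets=[
    [0,-2,-20,0,0,0],
    [0,-2,-50,0,0,0],
    [-20,10,-78,0,0,0],
    [-70,25,-78,0,0,0],
    [-125,40,-78,0,0,0],
    [-165,44,-78,0,0,0],
    [-165,44,-78,0,0,0],
    [-165,44,-78,0,0,0],
  ],
  gripper=0,
  newtons=20,
)

```text
t: 8.05
tcp_pos: [0.6225, -0.2295, 0.1201]
tool_rot: [0.622, 0.783, 0.0, -0.001]
force: [-0.5, 0.9, -0.1]
finger_gap: 0.002
```

```bash
python3 - <<'E'
from h import *
go(0,-240,38)
from station import snapshot
w=snapshot('scene')
cv2.imwrite('pics/s4.png',cv2.resize(w['color'][165:285,130:310,::-1],None,fx=4.4,fy=4.4,interpolation=cv2.INTER_CUBIC))
E
```

```text
t 8.05 tcp jig [  -0.9 -242.3  120.1] F [-0.28  0.97 -0.1 ] gap 0.002
  move [ 2.1  1.  82.2] [-0.1 -0.1  0.1]
```

View pics/s4.png

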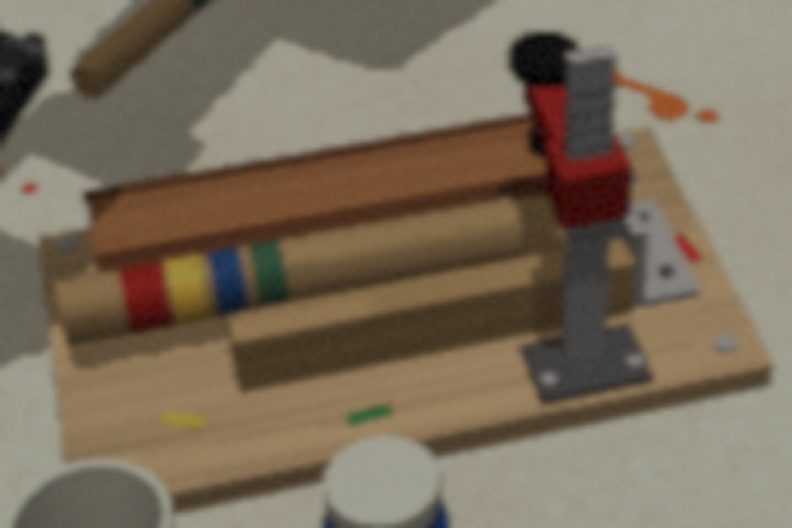

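The dowel lies straight along the vee, far end at (60,308). Now the fingers go down behind it.

Emit:
servo_tool(
  targets=[
    [0,1,20,0,0,0],
    [0,1,40,0,0,0],
    [0,1,60,0,0,0],
    [0,1,80,0,0,0],
    [5,1,80,0,0,0],
    [10,1,80,0,0,0],
    [15,1,80,0,0,0],
    [20,1,80,0,0,0],
    [24,1,80,0,0,0],
    [28,1,80,0,0,0],
  ],
)

```text
t: 9.35
tcp_pos: [0.6183, -0.2026, 0.041]
tool_rot: [0.622, 0.783, 0.0, 0.0]
force: [0.2, 0.1, 0.4]
finger_gap: -0.005
```

Emit:
servo_tool(
  targets=[
    [4,0,0,0,0,0],
    [8,0,0,0,0,0],
    [12,0,0,0,0,0],
    [16,0,0,0,0,0],
    [20,0,0,0,0,0],
  ],
)

```text
t: 9.98
tcp_pos: [0.6137, -0.1832, 0.0408]
tool_rot: [0.622, 0.783, 0.0, 0.0]
force: [1.5, -1.5, -0.0]
finger_gap: -0.0
```

```bash
python3 - <<'E'
from h import *
go(0,-165,40)
E
```

```text
t 9.97 tcp jig [   0.9 -195.2   40.8] F [ 1.17 -1.79 -0.04] gap -0.0
  move [30.2 -0.9  0.8] [0.  0.  0.1]
```

Emit:
servo_tool(
  targets=[
    [2,0,0,0,0,0],
    [4,0,0,0,0,0],
    [6,0,0,0,0,0],
    [8,0,0,0,0,0],
    [10,0,0,0,0,0],
    [12,0,0,0,0,0],
    [14,0,0,0,0,0],
    [16,0,0,0,0,0],
    [18,0,0,0,0,0],
    [20,0,0,0,0,0],
  ],
)

```text
t: 11.22
tcp_pos: [0.6091, -0.1637, 0.0407]
tool_rot: [0.622, 0.783, -0.0, -0.0]
force: [0.0, -1.2, 1.1]
finger_gap: 0.001
```

Emit:
servo_tool(
  targets=[
    [1,0,0,0,0,0],
    [2,0,0,0,0,0],
    [3,0,0,0,0,0],
    [4,0,0,0,0,0],
  ],
)

```text
t: 11.72
tcp_pos: [0.6082, -0.1599, 0.0407]
tool_rot: [0.622, 0.783, -0.0, -0.0]
force: [-0.4, -1.0, 1.1]
finger_gap: 0.002
```

```bash
python3 - <<'E'
from h import *
go(0,-165,40)
from station import snapshot
d={n:snapshot(n) for n in('wrist','scene')};pickle.dump(d,open('b.pkl','wb'))
c=d['scene']['color'][165:285,130:310,::-1]
cv2.imwrite('pics/s5.png',cv2.resize(c,None,fx=4.4,fy=4.4,interpolation=cv2.INTER_CUBIC))
E
```

```text
t 11.72 tcp jig [   0.8 -171.3   40.7] F [-0.64 -0.92  1.09] gap 0.002
  move [ 6.3 -0.7  0.7] [-0.  -0.   0.1]
```

View pics/s5.png

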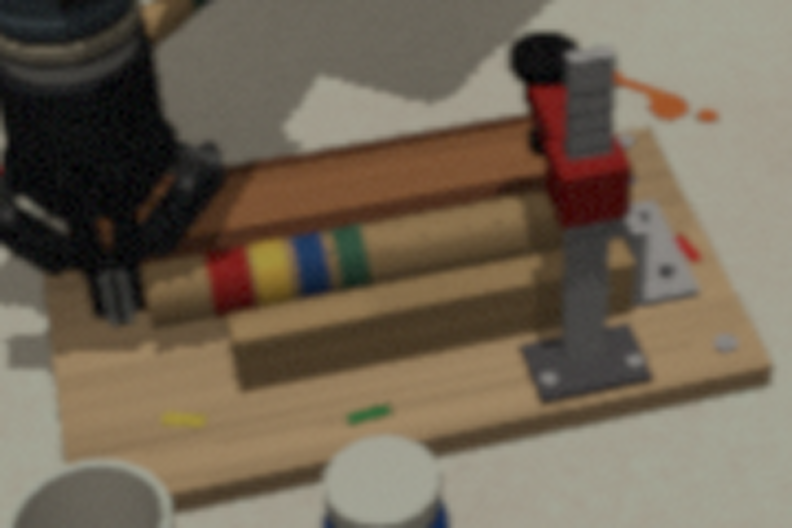

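The bands moved from (145) to (232) in the crop, about 47 mm, so the end should be close to the stop. From here I go in small steps and watch the force.

Emit:
servo_tool(
  targets=[
    [0.5,0,0,0,0,0],
    [1,0,0,0,0,0],
    [1.5,0,0,0,0,0],
    [2,0,0,0,0,0],
  ],
)

```text
t: 12.32
tcp_pos: [0.6078, -0.1579, 0.0407]
tool_rot: [0.622, 0.783, 0.0, -0.0]
force: [0.8, -0.8, 1.7]
finger_gap: 0.0
```

Emit:
servo_tool(
  targets=[
    [0.5,0,0,0,0,0],
    [1,0,0,0,0,0],
    [1.5,0,0,0,0,0],
    [2,0,0,0,0,0],
  ],
)

```text
t: 12.82
tcp_pos: [0.6074, -0.156, 0.0407]
tool_rot: [0.622, 0.783, 0.0, 0.0]
force: [0.0, -1.7, 0.2]
finger_gap: 0.001
```

```bash
python3 - <<'E'
from h import *
go(0,-165,40)
d=pickle.load(open('b.pkl','rb'));p=np.load('jig.npy')
print(w2j(p,ray(d['scene'],(130+150/4.4,165+293/4.4),.049)), w2j(p,ray(d['scene'],(130+60/4.4,165+308/4.4),.049)))
E
```

```text
t 12.82 tcp jig [   0.8 -167.2   40.7] F [-0.36 -1.65  0.2 ] gap 0.001
  move [ 2.2 -0.8  0.7] [0.  0.  0.1]
[-1.21877694e-01 -1.53463245e+02  4.90000000e+01] [  -1.04618752 -198.82647356   49.        ]
```

Emit:
servo_tool(
  targets=[
    [0.3,0,0,0,0,0],
    [0.6,0,0,0,0,0],
    [0.9,0,0,0,0,0],
    [1.2,0,0,0,0,0],
  ],
)

```text
t: 13.32
tcp_pos: [0.6071, -0.1549, 0.0407]
tool_rot: [0.622, 0.783, -0.0, 0.0]
force: [0.4, -2.0, 0.2]
finger_gap: -0.0
```

Emit:
servo_tool(
  targets=[
    [0.3,0,0,0,0,0],
    [0.6,0,0,0,0,0],
    [0.9,0,0,0,0,0],
    [1.2,0,0,0,0,0],
  ],
)

```text
t: 13.82
tcp_pos: [0.6068, -0.1537, 0.0407]
tool_rot: [0.622, 0.783, -0.0, 0.0]
force: [0.2, -1.8, 0.4]
finger_gap: 0.005
```

```bash
python3 - <<'E'
from h import *
go(0,-165,40)
E
```

```text
t 13.82 tcp jig [   0.8 -164.8   40.7] F [-0.22 -1.8   0.42] gap 0.005
  move [-0.2 -0.8  0.7] [0.  0.  0.1]
```

Emit:
servo_tool(
  targets=[
    [0.3,0,0,0,0,0],
    [0.6,0,0,0,0,0],
    [0.9,0,0,0,0,0],
    [1.2,0,0,0,0,0],
  ],
)

```text
t: 14.32
tcp_pos: [0.6066, -0.1525, 0.0407]
tool_rot: [0.622, 0.783, 0.0, 0.0]
force: [-0.0, -0.7, -0.1]
finger_gap: 0.003
```

Emit:
servo_tool(
  targets=[
    [0.3,0,0,0,0,0],
    [0.6,0,0,0,0,0],
    [0.9,0,0,0,0,0],
  ],
)

```text
t: 14.7
tcp_pos: [0.6066, -0.1524, 0.0408]
tool_rot: [0.622, 0.783, -0.0, 0.001]
force: [-0.4, -5.0, -1.2]
finger_gap: -0.0
```

Emit:
servo_tool(
  targets=[
    [0.3,0,0,0,0,0],
    [0.6,0,0,0,0,0],
    [0.9,0,0,0,0,0],
  ],
)

```text
t: 15.08
tcp_pos: [0.6068, -0.1523, 0.041]
tool_rot: [0.622, 0.783, -0.0, 0.001]
force: [-0.8, -6.8, -0.7]
finger_gap: 0.002
```

Force rose to 7 N while the tool stopped moving: the dowel is at the stop. I back off, go up and over to the pad.

Emit:
servo_tool(
  targets=[
    [-5,0,0,0,0,0],
    [-20,0,0,0,0,0],
    [-25,0,-30,0,0,0],
    [-25,0,-80,0,0,0],
    [-25,0,-130,0,0,0],
    [0,-2,-150,0,0,0],
    [50,-4,-150,0,0,0],
    [100,-4,-150,0,0,0],
    [150,-4,-150,0,0,0],
    [150,-4,-150,0,0,0],
  ],
)

```text
t: 16.32
tcp_pos: [0.5667, -0.0023, 0.1906]
tool_rot: [0.621, 0.784, -0.0, -0.001]
force: [0.5, 0.9, 0.1]
finger_gap: -0.002
```

```bash
python3 - <<'E'
from h import *
go(-3,55,180)
from station import snapshot
d={n:snapshot(n) for n in('side','scene')};pickle.dump(d,open('c.pkl','wb'))
a=cv2.resize(d['scene']['color'][165:285,130:310,::-1],None,fx=4.4,fy=4.4,interpolation=cv2.INTER_CUBIC)
cv2.imwrite('pics/s6.png',a)
E
```

```text
t 16.32 tcp jig [ -4.4  -8.3 190.6] F [0.65 0.77 0.09] gap -0.002
  move [63.3  1.8 10.8] [-0.1 -0.1  0.3]
```

View pics/s6.png

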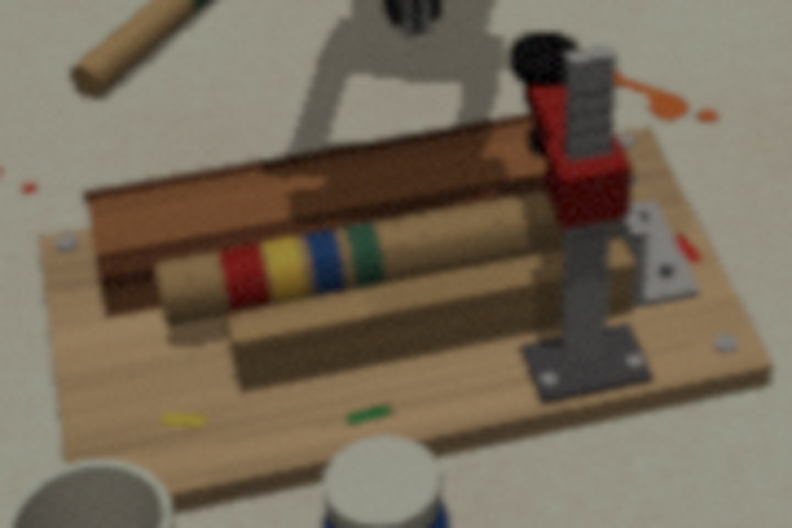

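The dowel sits seated, far end at (162,290), and nothing else has moved. Next, over the pad and slowly down.

Emit:
servo_tool(
  targets=[
    [32,1,0,0,0,0],
    [64,3,3,0,0,0],
    [64,3,10,0,0,0],
    [64,3,15,0,0,0],
    [64,3,18,0,0,0],
    [64,3,21,0,0,0],
    [64,3,24,0,0,0],
    [64,3,27,0,0,0],
    [64,3,30,0,0,0],
    [64,3,33,0,0,0],
  ],
)

```text
t: 17.68
tcp_pos: [0.5571, 0.0572, 0.1586]
tool_rot: [0.622, 0.783, -0.0, 0.001]
force: [-0.6, -1.6, 6.7]
finger_gap: -0.001
```

Emit:
servo_tool(
  targets=[
    [0,0,3,0,0,0],
    [0,0,6,0,0,0],
    [0,0,9,0,0,0],
    [0,0,11,0,0,0],
    [0,0,13,0,0,0],
  ],
)

```text
t: 18.3
tcp_pos: [0.5571, 0.0572, 0.1457]
tool_rot: [0.622, 0.783, -0.0, 0.001]
force: [-1.6, -0.4, 7.7]
finger_gap: 0.001
```

```bash
python3 - <<'E'
from h import *
go(-3,55,136)
E
```

```text
t 18.3 tcp jig [ -0.5  51.9 145.7] F [-1.62 -0.01  7.73] gap 0.001
  move [ 3.2 -2.5  9.7] [0.  0.1 0.1]
```

Emit:
servo_tool(
  targets=[
    [0,0,2,0,0,0],
    [0,0,4,0,0,0],
    [0,0,6,0,0,0],
    [0,0,8,0,0,0],
    [0,0,10,0,0,0],
    [0,0,11.5,0,0,0],
  ],
)

```text
t: 19.05
tcp_pos: [0.5571, 0.0572, 0.1341]
tool_rot: [0.622, 0.783, -0.0, 0.001]
force: [-1.2, -0.6, 6.1]
finger_gap: 0.004
```

Emit:
servo_tool(
  targets=[
    [0,0,0.5,0,0,0],
    [0,0,1,0,0,0],
    [0,0,1.5,0,0,0],
  ],
)

```text
t: 19.42
tcp_pos: [0.5571, 0.0572, 0.1327]
tool_rot: [0.622, 0.783, -0.0, 0.001]
force: [-2.7, -0.6, 5.4]
finger_gap: -0.002
```

Emit:
servo_tool(
  targets=[
    [0,0,0.5,0,0,0],
    [0,0,1,0,0,0],
  ],
)

```text
t: 19.68
tcp_pos: [0.5571, 0.0573, 0.1317]
tool_rot: [0.622, 0.783, -0.0, 0.001]
force: [-1.3, -1.2, 5.9]
finger_gap: -0.002
```

Emit:
servo_tool(
  targets=[
    [0,0,0.5,0,0,0],
    [0,0,1,0,0,0],
  ],
)

```text
t: 19.92
tcp_pos: [0.5571, 0.0573, 0.1307]
tool_rot: [0.622, 0.783, -0.0, 0.001]
force: [-1.1, -1.3, 5.5]
finger_gap: 0.001
```

Emit:
servo_tool(
  targets=[
    [0,0,0.5,0,0,0],
    [0,0,1,0,0,0],
  ],
)

```text
t: 20.18
tcp_pos: [0.5571, 0.0573, 0.1296]
tool_rot: [0.622, 0.783, -0.0, 0.001]
force: [-2.6, -1.3, 6.4]
finger_gap: -0.0
```

Emit:
servo_tool(
  targets=[
    [0,0,0.4,0,0,0],
    [0,0,0.8,0,0,0],
  ],
)

```text
t: 20.42
tcp_pos: [0.5571, 0.0572, 0.1289]
tool_rot: [0.622, 0.783, -0.0, 0.001]
force: [-0.8, -1.5, 6.1]
finger_gap: -0.004
```

Emit:
servo_tool(
  targets=[
    [0,0,0.4,0,0,0],
    [0,0,0.8,0,0,0],
  ],
)

```text
t: 20.68
tcp_pos: [0.5571, 0.0572, 0.1282]
tool_rot: [0.622, 0.783, -0.0, 0.001]
force: [-2.3, -0.9, 7.9]
finger_gap: 0.002
```

Emit:
servo_tool(
  targets=[
    [0,0,0.4,0,0,0],
    [0,0,0.8,0,0,0],
  ],
)

```text
t: 20.92
tcp_pos: [0.5571, 0.0572, 0.1278]
tool_rot: [0.622, 0.783, -0.0, 0.001]
force: [-2.6, -0.4, 11.0]
finger_gap: 0.0
```

Emit:
servo_tool(
  targets=[
    [0,0,0.3,0,0,0],
    [0,0,0.6,0,0,0],
    [0,0,0.6,0,0,0],
  ],
)

```text
t: 21.3
tcp_pos: [0.5571, 0.0572, 0.1275]
tool_rot: [0.622, 0.783, 0.0, 0.001]
force: [-3.2, -0.7, 11.1]
finger_gap: 0.0
```

Emit:
servo_tool(
  targets=[
    [0,0,0,0,0,0],
    [0,0,0,0,0,0],
  ],
)

```text
t: 21.55
tcp_pos: [0.5571, 0.0572, 0.1275]
tool_rot: [0.622, 0.783, 0.0, 0.001]
force: [-2.9, -1.6, 11.2]
finger_gap: 0.002
```

Emit:
servo_tool(
  targets=[
    [0,0,0.3,0,0,0],
    [0,0,0.6,0,0,0],
    [0,0,0.6,0,0,0],
  ],
)

```text
t: 21.92
tcp_pos: [0.5571, 0.0572, 0.1272]
tool_rot: [0.622, 0.783, 0.0, 0.001]
force: [-3.6, -0.9, 12.7]
finger_gap: 0.001
```

Emit:
servo_tool(
  targets=[
    [0,0,0,0,0,0],
    [0,0,0,0,0,0],
  ],
)

```text
t: 22.18
tcp_pos: [0.5571, 0.0573, 0.1272]
tool_rot: [0.622, 0.783, 0.0, 0.001]
force: [-4.1, -1.3, 12.4]
finger_gap: -0.001
```

Emit:
servo_tool(
  targets=[
    [0,0,0.3,0,0,0],
    [0,0,0.6,0,0,0],
    [0,0,0.6,0,0,0],
    [0,0,0.6,0,0,0],
  ],
)

```text
t: 22.68
tcp_pos: [0.5571, 0.0573, 0.1269]
tool_rot: [0.622, 0.783, 0.0, 0.001]
force: [-4.3, -1.2, 14.9]
finger_gap: 0.001
```

```bash
python3 - <<'E'
from h import *
go(-3,55,180)
E
```

```text
t 22.68 tcp jig [ -0.5  51.9 126.9] F [-4.42 -0.19 14.95] gap 0.001
  move [  3.1  -2.5 -53.1] [0.1 0.1 0.1]
```

Total is 14.9 N, so about 9 N on the dowel. I lift off gently and clear.

Emit:
servo_tool(
  targets=[
    [0,0,-2,0,0,0],
    [0,0,-6,0,0,0],
    [0,0,-20,0,0,0],
    [0,0,-50,0,0,0],
    [0,0,-80,0,0,0],
    [0,-40,-110,0,0,0],
    [0,-80,-110,0,0,0],
    [0,-100,-110,0,0,0],
    [0,-100,-110,0,0,0],
    [0,-100,-110,0,0,0],
  ],
)

```text
t: 23.92
tcp_pos: [0.461, 0.0348, 0.2351]
tool_rot: [0.622, 0.783, 0.001, 0.001]
force: [0.3, -0.4, -0.1]
finger_gap: 0.001
```

```bash
python3 - <<'E'
from h import *
go(-3,55,180)
from station import snapshot
d={n:snapshot(n) for n in('side','scene')}
a=cv2.resize(d['scene']['color'][150:330,120:350,::-1],(510,400),interpolation=cv2.INTER_CUBIC)
b=cv2.resize(d['side']['color'][145:300,200:312,::-1],(289,400),interpolation=cv2.INTER_CUBIC)
cv2.imwrite('pics/s7.png',np.hstack([a,b]))
E
```

```text
t 23.93 tcp jig [-99.1  51.5 235.1] F [ 0.19 -0.5  -0.06] gap 0.001
  move [ 3.4 96.  55.3] [0.1 0.  0.1]
```

View pics/s7.png

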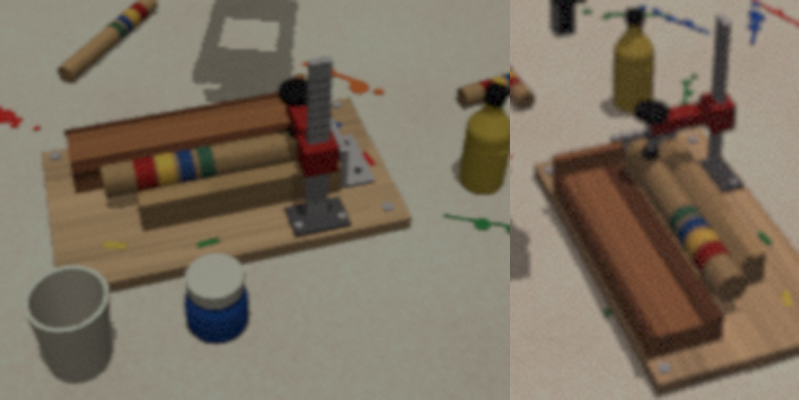

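The jaw tip rests on the dowel at (650,150). The dowel is seated and at the stop, the pot, cup and bottle are undisturbed, and the robot is clear.

```bash
python3 -c "
from station import *
print(sign_off())"
```

```text
the job is handed in; nothing more can be done
None
```

I finished the job and handed it in at about 24 s of the 67 s allowed; no verdict came back.

- **Rolling:** I pushed the dowel along the shelf and up the ramp with both open fingertips, and it rolled over the edge by itself. My first push left it on the edge, so it needed a few more millimetres. The pictures afterwards put its far end within about 2 mm of the vee's centre line, lying along the whole vee.
- **Sliding to the stop:** It slid with about 1–2 N. At the stop the force rose to about 7 N and the tool stopped moving, well under the 20 N limit.
- **Clamping:** The jaw slid down with about 6 N. The tip met the dowel with the pad at about z 128, and I stopped at 14.9 N in total. That is about 9 N on the dowel, worked out from the push less the sliding friction rather than measured directly.
- **Last checks:** The final pictures show the tip on the dowel and the dowel seated. The pot, bottle and cup stand where they were, and the tool is clear with no force on it.

**Disagreements:** the wrist camera and my fit of the jig's position differed by 3–6 mm. A wrist reading of the palm pad was about 50 mm off, most likely because I picked the wrong point in the picture, so I ignored it. I used the measured forces to judge contact instead.

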